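Dim the steriliser lamp and hold its lid open

TASK

The clean nail tools are to be taken out of the steriliser: first, with the lid still shut, set the lever of its lamp dimmer upright, at the green half-light mark, and leave it there. Then lift the amber lid by its copper pull bar until it stands open 50 degrees from shut, and keep holding it there by the bar with the gripper: the lid falls shut if let go, so finish while holding it. Leave the two bottles and the gem box where they stand.

Things in the scene. Friction and masses are not known exactly. Their poses are not given: they have to be found in the camera images.
- steriliser: White plastic case 170 (its x) x 220 (its y) x 100 mm high, fixed to the desk, open top covered by the lid. Origin: centre of its underside. Its -x side (front, with the pull bar) faces the robot to within about 20 degrees; +x is the hinge side. A tray of tools lies inside; leave it.
- lid (a joint): Opening angle of the amber lid in rad: 0 shut (level), positive as its front edge rises, stop at 1.4. 50 degrees is 0.873. The lid, a plate 170 x 220 x 8 mm of 0.24 to 0.5 kg with its bar, hinges on the case's far (+x) rim and falls shut by its weight from any angle (about 1 to 2 N at the bar lift it); the hinge has next to no friction and no spring.
- lid_hinge (a point): Middle of the lid's hinge line, 104.5 mm above the desk, 85 mm to +x of the case's centre. The hinge line runs along the case's y.
- pull_bar (a point): Middle of a round copper bar, 12 mm diameter, 120 mm long, front of the lid's loop handle. y along the bar, x towards the hinge in the lid's plane. 45 mm in front of the lid's free edge, 215 mm from the hinge line and level with it when shut (104.5 mm up); 10 mm rods at y = +-60 mm join it to the lid. Swings with the lid, up and to +x. Can be pinched from above and turn in the grip.
- dimmer: Grey lamp dimmer block 100 (its x) x 60 (its y) x 26 mm high, fixed to the desk, left or right of the steriliser. Origin: centre of its underside. The lever swings in its xz plane; a black upright disc, 34 mm radius, 5 mm thick, beside the lever (y = 12 to 17 mm) reaches 60 mm above the desk and carries a green mark at its top and white ticks.
- lever (a joint): Angle of the dimmer lever in rad: 0 leaning 0.85 rad (49 degrees) from upright towards the dimmer's -x (full light), 0.85 upright (half light, green mark), 1.7 leaning as far to +x. It starts between 0.05 and 0.45 and stays where it is left (friction, under 1.5 N at the knob moves it).
- lever_knob (a point): Centre of the lever's red ball knob, 26 mm diameter, 90 mm from the pivot on a 10 mm steel rod.
- lever_pivot (a point): Pivot of the lever, 26 mm above the desk over the dimmer's centre. The lever turns about the dimmer's y axis.
- gel_bottle: Bystander: cream gel bottle, 44 mm diameter, 85 mm tall, loose, standing on the side of the steriliser where the dimmer is not. Origin: centre of its underside.
- copper_bottle: Bystander: copper polish bottle, 42 mm diameter, 72 mm tall, loose, in front of the steriliser. Origin: centre of its underside.
- gem_box: Bystander: low white gem box 70 x 100 x 22 mm, loose, in front of the steriliser. Origin: centre of its underside.

How it is judged:
By the outcome, as a careful person would: the job done as asked, in the order asked, and still so for the second after the job is handed in, while the arm keeps its last pose, push and grip.
It also fails if it takes over 56 s, if anything falls off the work surface, if the arm or the gripper's body presses on something with over 40 N, if the wrist force passes 120 N, or if a joint passes its speed limit or range.

ROBOT

A 6-joint arm with a two-finger parallel gripper is mounted at the origin on the work surface. World frame = base frame: x ahead of the robot, y to its left, z up, the work surface at z = 0. Lengths are in mm, angles in degrees, forces in N, time in s.
With the tool pointing down it reaches from about 275 to 825 mm from the base axis. Payload 5.2 kg.
Tool frame: the origin (TCP) lies midway between the tips of the shut fingers; the grasp point (between the pads) lies 19 mm behind it; z points along the fingers, y is the line along which they close (so a half turn about z gives the same grasp; the last joint's range is limited). The gripper opens to 93 mm and grips with 3 to 60 N. Pads are 15 mm wide; open, the fingers measure 128 mm over their backs; the gripper's body (75 mm by 188 mm) begins 65 mm behind the grasp point.
Start: joints at [-77.911, 14.817, 87.949, -0, 77.235, -11.62], TCP at [221.171, -503.576, 218.653] pointing down, gripper open.
Joint ranges: [-179.93, 179.93], [-52.35, 119.4], [10.71, 147.94], [-69.91, 249.91], [12.55, 155.21], [-178.61, 178.61]. Speed limits (degrees/s): [147.25, 147.25, 180, 180, 180, 180].

INTERFACE

Orientations are given as [roll, pitch, yaw] about the fixed x, y, z axes, in that order (R = Rz(yaw) Ry(pitch) Rx(roll)).
In Python, from workcell import telemetry, vision, workorder gives the robot as it stands.
- The arm moves only by the shell command python3 -m creep 'ROWS'. ROWS is a JSON object whose one key "increments" holds a list of rows, each an object of numbers: "claw": the opening, from -1 (shut) to 1 (fully open); "tx", "ty", "tz": the shift along the tool's x, y, z in mm; "wx", "wy", "wz": the turn, a rotation vector about the tool's x, y, z in degrees. A call has 1 to 12 rows; each row shifts and turns the commanded pose from where the row before left it, along the tool's axes as they then stand; what a row does not reach is not made up. A row lasts 1/12 s, in which the tool goes at most 41.7 mm and 7.16 degrees, less where a joint would pass 70% of its speed; a pose out of reach is approached as far as the arm can. A call is refused whole if a number of a shift passes 41.7 or a number of a turn 7.16, either way. A call with a gripper value outside its range is refused whole. The fingers move at their own pace and stop on an object; the grip force is fixed at half the most. Time passes only in rows, so rows that do not move let the fingers close. It gives the time, the measured TCP pose, the force, the opening and the grip force at its end, in the units of the state.
- telemetry.get_state(): the state, without advancing time (a new reading comes with each control period).
- vision.grab_frame(name): name is "scene" or "top" or "wrist"; returns a dict with "color" (480x640x3 uint8, blue, green, red), "z_map" (480x640 float32, mm along the optical axis (not along the pixel's ray), 0 where there is no reading), "fx", "fy", "cx", "cy" (pixels), "position" and "orientation" of the camera in the world. Camera axes: x right, y down, z forward; pixel columns grow to the right and rows downward; lengths in mm; the calibration is good to about 2 mm. A picture is of the moment at which its call begins.
- workorder.finish_job(): hands the job in; it is judged then, once.
Trained networks look in the newest picture that a camera, given by its name, has taken for a name from the list of things; names that differ only in an ending like _2 or _b are one class to them, and where a whole thing is asked for, a point or a joint stands for the part that bears it (a point fixed in the world has none). Each returns a list of dicts, best first, with "confidence" (0 to 1); they miss things now and then, are a little off and sometimes report something else, mostly with a low value. They report only what shows in the picture. A call takes as long as a camera call.
- vision.silhouettes(target, camera): "mask" (480x640 bool, what is visible of it) and "rect" ([left, top, right, bottom] in pixels, round what is visible of it).
The state is a dict: "time": time; "joints": joint angles; "dq": joint speeds; "joint_torque": joint torques, N m; "ee_pos": TCP position; "orientation": TCP orientation; "contact_force": force on the tool from outside, world axes, zero at the start; "wrist_torque": the same for the moment, N m; "finger_gap": finger opening in mm; "grip_force": force on a finger pad.
Only numpy, scipy, OpenCV 4.12 (cv2) and the standard library are available. Lean on these libraries where they do the work, as an engineer would, in place of code of your own. Each camera call takes 0.05 s, during which the arm holds its last target. There are 200 camera calls.

## Working session

There is one attempt and no reset: what is moved stays moved. The work goes in short steps, Python scripts to look and compute and a shell command to move; the robot and the scene stay as the last step left them, time stands still between calls to the robot, and variables do not carry over. Pictures are saved under pics/ and viewed, at most 10 in all, crops included, and the job is handed in when it is done.

```bash
mkdir -p pics; cat > h.py <<'E'
import numpy as np, cv2
from scipy.spatial.transform import Rotation as R
from workcell import telemetry, vision, workorder
def rot(o):
    o=np.array(o)
    return R.from_quat(o).as_matrix() if o.size==4 else (o if o.shape==(3,3) else R.from_euler('xyz',o,degrees=True).as_matrix())
def cloud(f):
    z=f["z_map"]; v,u=np.mgrid[0:480,0:640]
    P=np.stack([(u-f["cx"])/f["fx"]*z,(v-f["cy"])/f["fy"]*z,z],-1)
    return P@rot(f["orientation"]).T+np.array(f["position"])
E
python3 - <<'E'
from h import *
s=telemetry.get_state(); print(s)
for c in ["scene","top"]:
    f=vision.grab_frame(c); W=cloud(f); cv2.imwrite(f"pics/{c}0.png",f["color"]); print(c,f["position"],f["orientation"],f["fx"])
    np.savez(f"{c}0.npz",W=W,z=f["z_map"],c=f["color"])
    for t in ["steriliser","lid","pull_bar","dimmer","lever","lever_knob","gel_bottle","copper_bottle","gem_box"]:
        for d in vision.silhouettes(t,c)[:2]:
            m=d["mask"]&(f["z_map"]>0); p=W[m]
            if len(p)==0: print(t,"nodepth",d["rect"]);continue
            print(t,round(d["confidence"],2),d["rect"],m.sum(),np.median(p,0).round(1),np.percentile(p,3,0).round(),np.percentile(p,97,0).round())
E
```

```text
{'time': 0.0, 'joints': array([-7.79112611e+01,  1.48603944e+01,  8.80097213e+01, -3.53086022e-03,
        7.72361046e+01, -1.16188289e+01]), 'dq': array([ 0.01667517, -0.04037496, -0.03452032,  0.01594939, -0.01883246,
       -0.01123801]), 'joint_torque': array([ 2.00706984e-05, -4.37305570e+01, -2.83996743e+01,  7.22522219e-02,
        4.14808304e-02, -1.55920534e-04]), 'ee_pos': array([ 221.0275261 , -503.03194789,  217.81656691]), 'orientation': array([-1.79895263e+02, -1.80211299e-02,  2.37083346e+01]), 'contact_force': array([0.51948849, 0.10021173, 0.32300658]), 'wrist_torque': array([ 0.03364472, -0.06417426, -0.01006816]), 'grip_force': 0.0, 'finger_gap': 92.92805805936766}
scene [938.52478614  58.17838862 702.71484156] [-1.46735528e+02 -1.24079586e-01  9.79302574e+01] 436.6527853381415
steriliser 0.63 [251.7, 203.6, 416.4, 369.7] 18698 [650.2  46.6 109.9] [509. -60.  20.] [720. 145. 113.]
lid 0.59 [252.9, 204.7, 415.2, 348.3] 15625 [631.6  48.  110.3] [503. -59. 107.] [711. 147. 114.]
pull_bar 0.69 [248.4, 202.2, 414.5, 351.6] 15576 [631.9  48.5 110.3] [504. -58. 108.] [71
[... 1093 characters left out ...]
4, 257.7] 231 [505.9 290.  109.5] [492. 278.  30.] [546. 303. 117.]
lever 0.53 [149.3, 234.7, 168.6, 257.7] 239 [506.1 290.2 108.7] [492. 278.  29.] [548. 303. 117.]
lever_knob 0.79 [149.9, 234.6, 167.2, 259.0] 204 [504.2 289.  110.4] [492. 278.  40.] [544. 298. 117.]
lever_knob 0.48 [147.9, 214.6, 189.0, 261.6] 1566 [542.9 292.2  26.7] [495. 265.   9.] [595. 330. 114.]
gel_bottle 0.95 [437.8, 252.1, 464.2, 273.2] 449 [ 495.1 -277.8   57.9] [ 479. -296.   12.] [ 514. -266.   87.]
copper_bottle 0.71 [383.8, 306.2, 399.0, 323.5] 277 [ 387.3 -159.8   31.2] [ 370. -173.   17.] [ 404. -149.   74.]
gem_box 0.88 [184.1, 308.2, 246.7, 365.2] 1901 [346.1 193.8  10.4] [304. 144.   1.] [388. 242.  23.]
```

```bash
python3 - <<'E'
from h import *
for c in ["scene","top"]:
    d=np.load(c+"0.npz"); W=d["W"];z=d["z"]>0; P=W[z]
    def rect(lo,hi,b,tag):
        m=(P[:,2]>lo)&(P[:,2]<hi)&(P[:,0]>b[0])&(P[:,0]<b[1])&(P[:,1]>b[2])&(P[:,1]<b[3]); q=P[m][:,:2]
        print(c,tag,m.sum(),cv2.minAreaRect(q.astype(np.float32)), q.mean(0).round(1))
        return P[m]
    q=rect(103,118,(480,760,-90,180),"lid+bar")
    rect(20,29,(460,640,240,350),"dimmer top")
    k=rect(92,125,(470,560,250,330),"knob")
    from scipy.optimize import least_squares
    s=least_squares(lambda x:np.linalg.norm(k-x,axis=1)-13,k.mean(0)-[0,0,5],loss='soft_l1'); print("knob",s.x,np.abs(s.fun).mean())
    rect(30,62,(460,640,240,350),"disc")
a=cv2.imread("pics/scene0.png")[140:390,130:530];b=cv2.imread("pics/top0.png")[120:380,120:480]
a=cv2.resize(a,(800,500));b=cv2.resize(b,(800,578));cv2.imwrite("pics/a.png",a);cv2.imwrite("pics/b.png",b)
E
```

```text
scene lid+bar 15829 ((608.0774536132812, 46.61595916748047), (220.77667236328125, 231.36245727539062), 83.80455780029297) [629.4  46.5]
scene dimmer top 1353 ((547.1962890625, 298.551513671875), (100.15740203857422, 60.72553634643555), 13.719776153564453) [555.1 293. ]
scene knob 224 ((503.4673156738281, 286.1438903808594), (24.981412887573242, 22.432910919189453), 43.98508834838867) [506.4 285.9]
knob [501.34690221 288.35646782 104.09914882] 0.8191414070624595
scene disc 446 ((546.4773559570312, 294.3106994628906), (84.28079986572266, 45.8438835144043), 13.3922758102417) [546.3 308.2]
top lid+bar 10479 ((608.2794799804688, 48.295433044433594), (220.57766723632812, 231.44203186035156), 84.02703857421875) [620.2  47.2]
top dimmer top 1025 ((547.889892578125, 300.11090087890625), (101.31391143798828, 61.25398254394531), 13.459592819213867) [549.9 294.2]
top knob 158 ((502.4784240722656, 287.9734191894531), (22.641544342041016, 24.7009220123291), 85.27205657958984) [501.3 286.8]
knob [502.57589242 289.54662327 103.5192047 ] 0.733246956080656
top disc 189 ((545.95068359375, 300.7712707519531), (92.59064483642578, 34.55176544189453), 15.517731666564941) [546.7 310. ]
```

View pics/a.png

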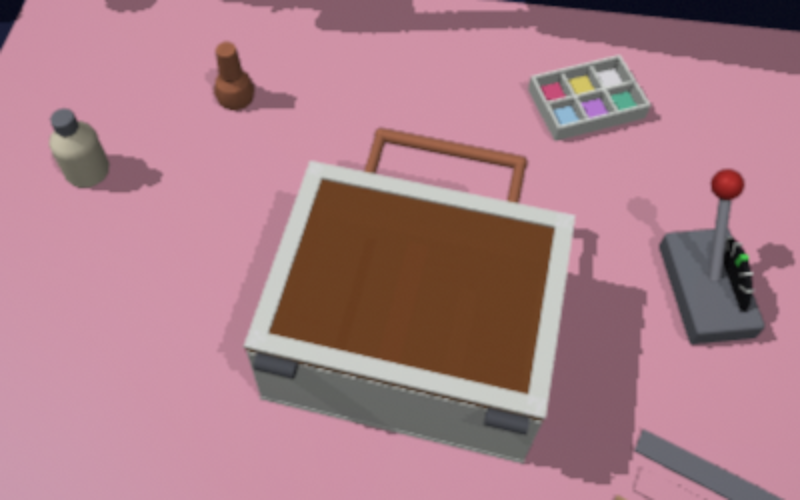

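View pics/b.png

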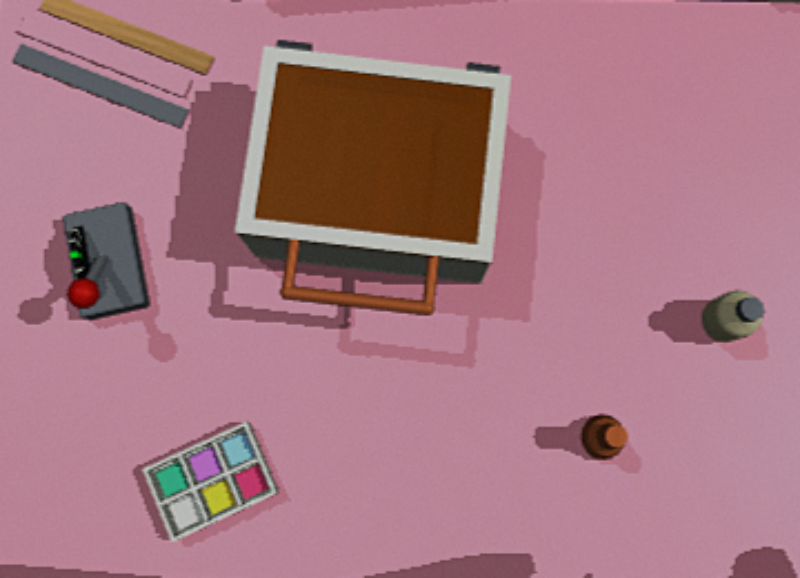

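The scene view shows the case with the copper bar (bar around crop pixel 450,145), the dimmer on the robot's left with the red knob at (727,183) and the disc on its +y side. The top view confirms this, with the knob at (83,292) and the gem box and bottles clear of the path. The fits agree: knob at about (502,289,104), dimmer at (547.5,299.3) with yaw 13.6, bar at about (499,59), lid yaw -6.1, and lever at about 0.31 rad.

```bash
python3 -m creep '{"increments":[{"wz":-6.66,"claw":1},{"wz":-6.66},{"wz":-6.66},{"wz":-6.66},{"wz":-6.66},{"wz":-6.66},{"wz":-6.66},{"wz":-6.66},{"wz":-6.66},{"wz":-6.66},{"wz":-6.66},{"wz":-6.66}]}'
python3 -m creep '{"increments":[{"tx":32,"ty":20.9},{"tx":32,"ty":20.9},{"tx":32,"ty":20.9},{"tx":32,"ty":20.9},{"tx":32,"ty":20.9},{"tx":32,"ty":20.9},{"tx":32,"ty":20.9},{"tx":32,"ty":20.9},{"tx":32,"ty":20.9},{"tx":32,"ty":20.9},{"tx":32,"ty":20.9}]}'
python3 -m creep '{"increments":[{"tx":32,"ty":20.9},{"tx":32,"ty":20.9},{"tx":32,"ty":20.9},{"tx":32,"ty":20.9},{"tx":32,"ty":20.9},{"tx":32,"ty":20.9},{"tx":32,"ty":20.9},{"tx":32,"ty":20.9},{"tx":32,"ty":20.9},{"tx":32,"ty":20.9},{"tx":32,"ty":20.9},{"tx":0}]}'
```

```text
validation failed for argument at $.in...
validation failed for argument at $.in...
validation failed for argument at $.in...
```

```bash
python3 -m creep '{"increments":[{"tx":0,"ty":0,"tz":0,"wx":0,"wy":0,"wz":-6.66,"claw":1},{"tx":0,"ty":0,"tz":0,"wx":0,"wy":0,"wz":-6.66,"claw":1}]}' 2>&1 | tail -c 1500
```

```text
time: 1.17
ee_pos: [221.1, -503.6, 218.6]
orientation: [-180.0, 0.0, 37.3]
contact_force: [0.5, -0.3, -1.0]
finger_gap: 92.9
grip_force: 0.0
```

```bash
python3 -m creep '{"increments":[{"tx":0,"ty":0,"tz":0,"wx":0,"wy":0,"wz":-6.66,"claw":1},{"tx":0,"ty":0,"tz":0,"wx":0,"wy":0,"wz":-6.66,"claw":1},{"tx":0,"ty":0,"tz":0,"wx":0,"wy":0,"wz":-6.66,"claw":1},{"tx":0,"ty":0,"tz":0,"wx":0,"wy":0,"wz":-6.66,"claw":1},{"tx":0,"ty":0,"tz":0,"wx":0,"wy":0,"wz":-6.66,"claw":1},{"tx":0,"ty":0,"tz":0,"wx":0,"wy":0,"wz":-6.66,"claw":1},{"tx":0,"ty":0,"tz":0,"wx":0,"wy":0,"wz":-6.66,"claw":1},{"tx":0,"ty":0,"tz":0,"wx":0,"wy":0,"wz":-6.66,"claw":1},{"tx":0,"ty":0,"tz":0,"wx":0,"wy":0,"wz":-6.66,"claw":1},{"tx":0,"ty":0,"tz":0,"wx":0,"wy":0,"wz":-6.66,"claw":1}]}'
python3 -m creep '{"increments":[{"tx":32,"ty":20.9,"tz":0,"wx":0,"wy":0,"wz":0,"claw":1},{"tx":32,"ty":20.9,"tz":0,"wx":0,"wy":0,"wz":0,"claw":1},{"tx":32,"ty":20.9,"tz":0,"wx":0,"wy":0,"wz":0,"claw":1},{"tx":32,"ty":20.9,"tz":0,"wx":0,"wy":0,"wz":0,"claw":1},{"tx":32,"ty":20.9,"tz":0,"wx":0,"wy":0,"wz":0,"claw":1},{"tx":32,"ty":20.9,"tz":0,"wx":0,"wy":0,"wz":0,"claw":1},{"tx":32,"ty":20.9,"tz":0,"wx":0,"wy":0,"wz":0,"claw":1},{"tx":32,"ty":20.9,"tz":0,"wx":0,"wy":0,"wz":0,"claw":1},{"tx":32,"ty":20.9,"tz":0,"wx":0,"wy":0,"wz":0,"claw":1},{"tx":32,"ty":20.9,"tz":0,"wx":0,"wy":0,"wz":0,"claw":1},{"tx":32,"ty":20.9,"tz":0,"wx":0,"wy":0,"wz":0,"claw":1}]}'
python3 -m creep '{"increments":[{"tx":32,"ty":20.9,"tz":0,"wx":0,"wy":0,"wz":0,"claw":1},{"tx":32,"ty":20.9,"tz":0,"wx":0,"wy":0,"wz":0,"claw":1},{"tx":32,"ty":20.9,"tz":0,"wx":0,"wy":0,"wz":0,"claw":1},{"tx":32,"ty":20.9,"tz":0,"wx":0,"wy":0,"wz":0,"claw":1},{"tx":32,"ty":20.9,"tz":0,"wx":0,"wy":0,"wz":0,"claw":1},{"tx":32,"ty":20.9,"tz":0,"wx":0,"wy":0,"wz":0,"claw":1},{"tx":32,"ty":20.9,"tz":0,"wx":0,"wy":0,"wz":0,"claw":1},{"tx":32,"ty":20.9,"tz":0,"wx":0,"wy":0,"wz":0,"claw":1},{"tx":32,"ty":20.9,"tz":0,"wx":0,"wy":0,"wz":0,"claw":1},{"tx":32,"ty":20.9,"tz":0,"wx":0,"wy":0,"wz":0,"claw":1},{"tx":32,"ty":20.9,"tz":0,"wx":0,"wy":0,"wz":0,"claw":1},{"tx":0,"ty":0,"tz":0,"wx":0,"wy":0,"wz":0,"claw":1}]}'
```

```text
time: 2.0
ee_pos: [221.2, -503.6, 218.7]
orientation: [180.0, 0.0, 104.0]
contact_force: [0.0, 1.0, -0.3]
finger_gap: 93.1
grip_force: 0.0
time: 2.92
ee_pos: [361.9, -105.6, 219.0]
orientation: [180.0, 0.0, 103.6]
contact_force: [0.9, -0.2, -0.3]
finger_gap: 93.1
grip_force: 0.0
time: 3.92
ee_pos: [503.4, 294.6, 217.9]
orientation: [179.9, -0.2, 103.9]
contact_force: [-0.2, 0.1, -0.4]
finger_gap: 92.7
grip_force: 0.0
```

```bash
python3 -m creep '{"increments":[{"tx":-5,"ty":-2,"tz":0,"wx":0,"wy":0,"wz":0,"claw":1},{"tx":0,"ty":0,"tz":25,"wx":0,"wy":0,"wz":0,"claw":1},{"tx":0,"ty":0,"tz":27,"wx":0,"wy":0,"wz":0,"claw":1},{"tx":0,"ty":0,"tz":27,"wx":0,"wy":0,"wz":0,"claw":1},{"tx":0,"ty":0,"tz":27,"wx":0,"wy":0,"wz":0,"claw":1},{"tx":0,"ty":0,"tz":27,"wx":0,"wy":0,"wz":0,"claw":1},{"tx":0,"ty":0,"tz":0,"wx":0,"wy":0,"wz":0,"claw":1}]}'
python3 -m creep '{"increments":[{"tx":0,"ty":0,"tz":0,"wx":0,"wy":0,"wz":0,"claw":-0.3},{"tx":0,"ty":0,"tz":0,"wx":0,"wy":0,"wz":0,"claw":-0.45},{"tx":0,"ty":0,"tz":0,"wx":0,"wy":0,"wz":0,"claw":-0.6},{"tx":0,"ty":0,"tz":0,"wx":0,"wy":0,"wz":0,"claw":-0.8},{"tx":0,"ty":0,"tz":0,"wx":0,"wy":0,"wz":0,"claw":-0.8},{"tx":0,"ty":0,"tz":0,"wx":0,"wy":0,"wz":0,"claw":-0.8},{"tx":0,"ty":0,"tz":0,"wx":0,"wy":0,"wz":0,"claw":-0.8}]}'
```

```text
time: 4.5
ee_pos: [497.3, 280.3, 80.9]
orientation: [-179.4, 0.1, 103.5]
contact_force: [-0.1, -0.9, -0.8]
finger_gap: 92.9
grip_force: 0.0
time: 5.08
ee_pos: [501.6, 283.8, 86.3]
orientation: [179.9, -0.0, 103.6]
contact_force: [0.5, -0.5, -0.0]
finger_gap: 51.1
grip_force: 0.0
```

```bash
python3 -m creep '{"increments":[{"tx":2.5,"ty":0,"tz":0,"wx":0,"wy":0,"wz":0,"claw":-0.3},{"tx":2.5,"ty":0,"tz":0,"wx":0,"wy":0,"wz":0,"claw":-0.45},{"tx":0,"ty":0,"tz":0,"wx":0,"wy":0,"wz":0,"claw":-0.8},{"tx":0,"ty":0,"tz":0,"wx":0,"wy":0,"wz":0,"claw":-0.8},{"tx":0,"ty":0,"tz":0,"wx":0,"wy":0,"wz":0,"claw":-0.8},{"tx":0,"ty":0,"tz":0,"wx":0,"wy":0,"wz":0,"claw":-0.8},{"tx":0,"ty":0,"tz":0,"wx":0,"wy":0,"wz":0,"claw":-0.8},{"tx":0,"ty":0,"tz":0,"wx":0,"wy":0,"wz":0,"claw":-0.8},{"tx":0,"ty":0,"tz":0,"wx":0,"wy":0,"wz":0,"claw":-0.8}]}'
```

```text
time: 5.83
ee_pos: [501.0, 289.1, 86.8]
orientation: [179.9, -0.0, 103.6]
contact_force: [-1.1, 1.1, 5.0]
finger_gap: 25.7
grip_force: 27.2
```

```bash
python3 -m creep '{"increments":[{"tx":0,"ty":8.5,"tz":-4,"wx":0,"wy":0,"wz":0,"claw":-0.8},{"tx":0,"ty":9,"tz":-3,"wx":0,"wy":0,"wz":0,"claw":-0.8},{"tx":0,"ty":9.2,"tz":-2.2,"wx":0,"wy":0,"wz":0,"claw":-0.8},{"tx":0,"ty":9.5,"tz":-1.3,"wx":0,"wy":0,"wz":0,"claw":-0.8},{"tx":0,"ty":11,"tz":-0.5,"wx":0,"wy":0,"wz":0,"claw":-0.8},{"tx":0,"ty":0,"tz":0,"wx":0,"wy":0,"wz":0,"claw":-0.8},{"tx":0,"ty":0,"tz":0,"wx":0,"wy":0,"wz":0,"claw":-0.8},{"tx":0,"ty":0,"tz":0,"wx":0,"wy":0,"wz":0,"claw":-0.8},{"tx":0,"ty":0,"tz":0,"wx":0,"wy":0,"wz":0,"claw":-0.8}]}'
python3 -c "
from h import *
print(telemetry.get_state()['ee_pos'],telemetry.get_state()['contact_force'])
f=vision.grab_frame('top');cv2.imwrite('pics/t1.png',f['color']);f=vision.grab_frame('scene')
cv2.imwrite('pics/s1.png',cv2.resize(f['color'][180:320,420:560],(560,560),interpolation=cv2.INTER_CUBIC))"
```

```text
time: 6.58
ee_pos: [546.7, 299.7, 96.9]
orientation: [179.9, 0.0, 103.6]
contact_force: [1.7, 0.9, 1.2]
finger_gap: 24.4
grip_force: 30.0
[546.67978318 299.6924893   96.93281504] [1.73174116 0.9319966  1.15711516]
```

View pics/s1.png

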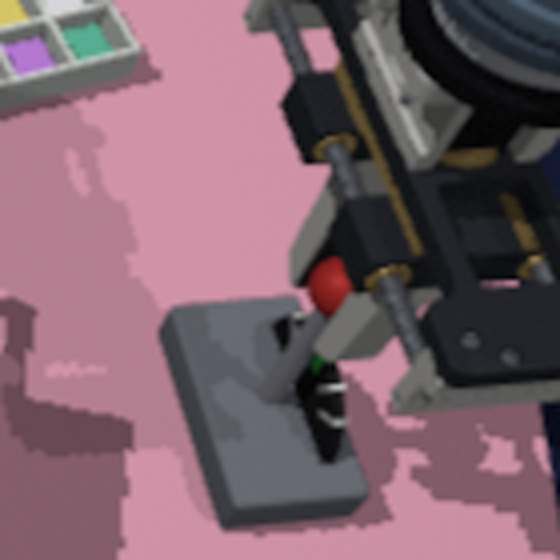

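The ball sits between the pads and the lever is close to upright, near the green mark at (318,362). I'll release, rise and measure.

```bash
python3 -m creep '{"increments":[{"tx":0,"ty":0,"tz":0,"wx":0,"wy":0,"wz":0,"claw":-0.2},{"tx":0,"ty":0,"tz":0,"wx":0,"wy":0,"wz":0,"claw":0},{"tx":0,"ty":0,"tz":0,"wx":0,"wy":0,"wz":0,"claw":0},{"tx":0,"ty":0,"tz":0,"wx":0,"wy":0,"wz":0,"claw":0},{"tx":0,"ty":0,"tz":-20,"wx":0,"wy":0,"wz":0,"claw":0},{"tx":0,"ty":0,"tz":-35,"wx":0,"wy":0,"wz":0,"claw":0},{"tx":0,"ty":0,"tz":-35,"wx":0,"wy":0,"wz":0,"claw":0},{"tx":-40,"ty":0,"tz":-5,"wx":0,"wy":0,"wz":0,"claw":0},{"tx":-40,"ty":0,"tz":0,"wx":0,"wy":0,"wz":0,"claw":0},{"tx":-40,"ty":0,"tz":0,"wx":0,"wy":0,"wz":0,"claw":0},{"tx":-40,"ty":0,"tz":0,"wx":0,"wy":0,"wz":0,"claw":0},{"tx":0,"ty":0,"tz":0,"wx":0,"wy":0,"wz":0,"claw":0}]}'
cat > k.py <<'E'
from h import *
from scipy.optimize import least_squares
for c in ["scene","top"]:
    f=vision.grab_frame(c);W=cloud(f);hsv=cv2.cvtColor(f["color"],cv2.COLOR_BGR2HSV)
    red=((hsv[...,0]<6)|(hsv[...,0]>174))&(hsv[...,1]>170)&(f["z_map"]>0)
    m=red&(W[...,2]>85)&(W[...,2]<135)&(abs(W[...,0]-535)<70)&(abs(W[...,1]-295)<50);k=W[m]
    print(c,len(k), (W[m][:,:2].max(0)+W[m][:,:2].min(0))/2 if len(k) else '')
    if len(k)>20:
        s=least_squares(lambda x:np.linalg.norm(k-x,axis=1)-13,k.mean(0)-[0,0,5],loss='soft_l1').x; d=s-[547.5,299.3,26]
        print(s.round(1),np.linalg.norm(d),"lean+x deg",np.degrees(np.arctan2(d[0]*.972+d[1]*.235,d[2])))
    cv2.imwrite(f"pics/k_{c}.png",cv2.resize(f["color"][180:300,440:560] if c=="scene" else f["color"][190:290,120:220],(560,560),interpolation=cv2.INTER_CUBIC))
E
python3 k.py
```

```text
time: 7.68
ee_pos: [585.3, 137.3, 191.5]
orientation: [-180.0, 0.2, 103.3]
contact_force: [0.2, 0.4, 0.2]
finger_gap: 46.7
grip_force: 0.0
scene 189 [549.67471984 297.85785448]
[545.7 299.1 117. ] 90.99235228157228 lean+x deg -1.1534923268495725
top 144 [546.91635398 299.62133925]
[547.6 300.5 116.3] 90.2666021667294 lean+x deg 0.23268034311203503
```

View pics/k_scene.png

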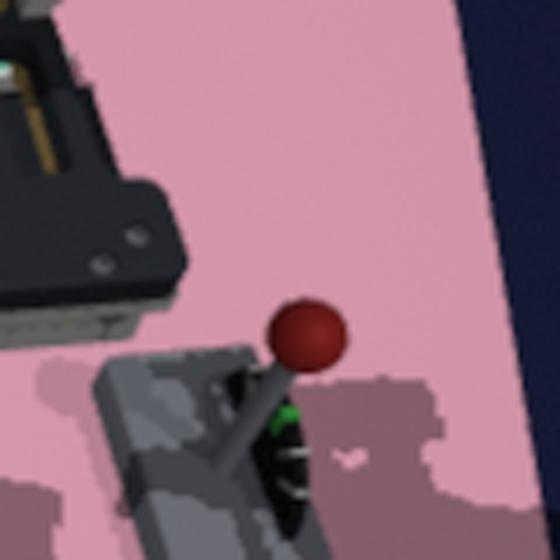

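The knob stands straight above the block at (308,335), and both cameras put it within about 1° of upright. On to the bar.

```bash
python3 -m creep '{"increments":[{"tx":0,"ty":0,"tz":0,"wx":0,"wy":0,"wz":6.57,"claw":-0.35},{"tx":0,"ty":0,"tz":0,"wx":0,"wy":0,"wz":6.57,"claw":-0.35},{"tx":0,"ty":0,"tz":0,"wx":0,"wy":0,"wz":6.57,"claw":-0.35},{"tx":-31,"ty":-25,"tz":0,"wx":0,"wy":0,"wz":0,"claw":-0.35},{"tx":-31,"ty":-25,"tz":0,"wx":0,"wy":0,"wz":0,"claw":-0.35},{"tx":-31,"ty":-25,"tz":0,"wx":0,"wy":0,"wz":0,"claw":-0.35},{"tx":0,"ty":0,"tz":0,"wx":0,"wy":0,"wz":0,"claw":-0.35},{"tx":0,"ty":0,"tz":0,"wx":0,"wy":0,"wz":0,"claw":-0.35},{"tx":0,"ty":0,"tz":0,"wx":0,"wy":0,"wz":0,"claw":-0.35},{"tx":0,"ty":0,"tz":0,"wx":0,"wy":0,"wz":0,"claw":-0.35}]}'
python3 - <<'E'
from h import *
ax=np.array([np.cos(np.radians(6.1)),-np.sin(np.radians(6.1))]);ay=np.array([-ax[1],ax[0]])
for c in ["scene","top"]:
    P=np.load(c+"0.npz")["W"].reshape(-1,3);a=(P[:,:2]-[499.1,59.2])@ax;b=(P[:,:2]-[499.1,59.2])@ay
    m=(P[:,2]>100)&(P[:,2]<118)&(abs(a)<15)&(abs(b)<50);print(c,m.sum(),np.percentile(a[m],[2,50,98]),np.percentile(P[m][:,2],[2,50,98]))
f=vision.grab_frame("wrist");cv2.imwrite("pics/w.png",f["color"])
E
```

```text
time: 8.62
ee_pos: [500.2, 60.9, 191.9]
orientation: [179.9, -0.0, 84.0]
contact_force: [0.9, -0.6, -1.1]
finger_gap: 30.4
grip_force: 0.0
scene 418 [-4.9647699   2.06367068  5.32150574] [103.54233505 110.38971999 113.40929122]
top 340 [-5.72216152 -0.7171016   5.52985686] [104.87226634 109.59971002 112.53846938]
```

View pics/w.png

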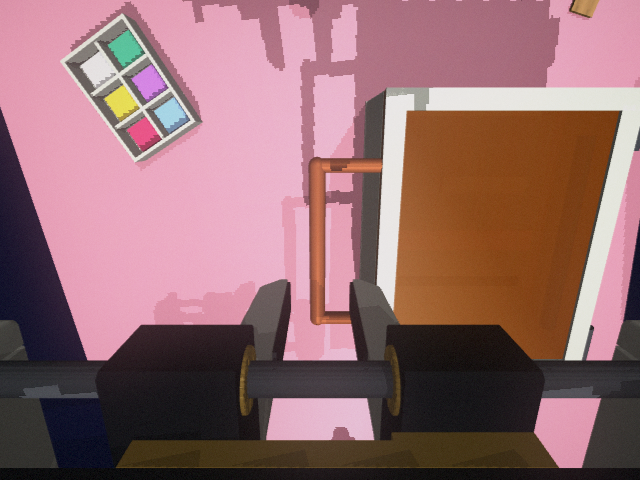

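The wrist view has the bar (column 317) centred between the fingertips (290 and 350), aligned with them. Descending and gripping.

```bash
python3 -m creep '{"increments":[{"tx":-1.5,"ty":-1,"tz":25,"wx":0,"wy":0,"wz":0,"claw":-0.35},{"tx":0,"ty":0,"tz":25,"wx":0,"wy":0,"wz":0,"claw":-0.35},{"tx":0,"ty":0,"tz":25,"wx":0,"wy":0,"wz":0,"claw":-0.35},{"tx":0,"ty":0,"tz":20,"wx":0,"wy":0,"wz":0,"claw":-0.35},{"tx":0,"ty":0,"tz":11,"wx":0,"wy":0,"wz":0,"claw":-0.35},{"tx":0,"ty":0,"tz":0,"wx":0,"wy":0,"wz":0,"claw":-0.35},{"tx":0,"ty":0,"tz":0,"wx":0,"wy":0,"wz":0,"claw":-0.35},{"tx":0,"ty":0,"tz":0,"wx":0,"wy":0,"wz":0,"claw":-1},{"tx":0,"ty":0,"tz":0,"wx":0,"wy":0,"wz":0,"claw":-1},{"tx":0,"ty":0,"tz":0,"wx":0,"wy":0,"wz":0,"claw":-1},{"tx":0,"ty":0,"tz":0,"wx":0,"wy":0,"wz":0,"claw":-1},{"tx":0,"ty":0,"tz":0,"wx":0,"wy":0,"wz":0,"claw":-1}]}'
python3 -m creep '{"increments":[{"tx":0,"ty":0,"tz":0,"wx":0,"wy":0,"wz":0,"claw":-1},{"tx":0,"ty":0,"tz":0,"wx":0,"wy":0,"wz":0,"claw":-1},{"tx":0,"ty":0,"tz":0,"wx":0,"wy":0,"wz":0,"claw":-1},{"tx":0,"ty":0,"tz":0,"wx":0,"wy":0,"wz":0,"claw":-1}]}'
```

```text
time: 9.67
ee_pos: [498.1, 58.4, 86.5]
orientation: [180.0, -0.0, 83.9]
contact_force: [-2.5, 1.7, 6.3]
finger_gap: 11.0
grip_force: 30.0
time: 10.0
ee_pos: [498.1, 58.4, 86.5]
orientation: [180.0, -0.0, 83.9]
contact_force: [-2.6, 1.8, 5.3]
finger_gap: 11.2
grip_force: 30.0
```

```bash
python3 -m creep '{"increments":[{"tx":0,"ty":0.2,"tz":-9.4,"wx":0,"wy":0,"wz":0,"claw":-1},{"tx":0,"ty":0.6,"tz":-9.3,"wx":0,"wy":0,"wz":0,"claw":-1},{"tx":0,"ty":1,"tz":-9.3,"wx":0,"wy":0,"wz":0,"claw":-1},{"tx":0,"ty":1.5,"tz":-9.3,"wx":0,"wy":0,"wz":0,"claw":-1},{"tx":0,"ty":1.8,"tz":-9.2,"wx":0,"wy":0,"wz":0,"claw":-1},{"tx":0,"ty":2.2,"tz":-9.1,"wx":0,"wy":0,"wz":0,"claw":-1},{"tx":0,"ty":2.6,"tz":-9,"wx":0,"wy":0,"wz":0,"claw":-1},{"tx":0,"ty":3,"tz":-8.9,"wx":0,"wy":0,"wz":0,"claw":-1},{"tx":0,"ty":0,"tz":0,"wx":0,"wy":0,"wz":0,"claw":-1},{"tx":0,"ty":0,"tz":0,"wx":0,"wy":0,"wz":0,"claw":-1}]}'

```

```text
time: 10.83
ee_pos: [511.5, 56.8, 159.7]
orientation: [179.9, -0.0, 83.9]
contact_force: [3.7, 0.9, -3.1]
finger_gap: 11.0
grip_force: 30.0
```

Lifting smoothly; the rest of the arc follows.

```bash
python3 -m creep '{"increments":[{"tx":0,"ty":3.4,"tz":-8.8,"wx":0,"wy":0,"wz":0,"claw":-1},{"tx":0,"ty":3.8,"tz":-8.6,"wx":0,"wy":0,"wz":0,"claw":-1},{"tx":0,"ty":4.2,"tz":-8.4,"wx":0,"wy":0,"wz":0,"claw":-1},{"tx":0,"ty":4.5,"tz":-8.2,"wx":0,"wy":0,"wz":0,"claw":-1},{"tx":0,"ty":4.8,"tz":-8,"wx":0,"wy":0,"wz":0,"claw":-1},{"tx":0,"ty":5.2,"tz":-7.8,"wx":0,"wy":0,"wz":0,"claw":-1},{"tx":0,"ty":5.6,"tz":-7.5,"wx":0,"wy":0,"wz":0,"claw":-1},{"tx":0,"ty":5.9,"tz":-7.3,"wx":0,"wy":0,"wz":0,"claw":-1},{"tx":0,"ty":6.2,"tz":-7,"wx":0,"wy":0,"wz":0,"claw":-1},{"tx":0,"ty":6.5,"tz":-6.8,"wx":0,"wy":0,"wz":0,"claw":-1},{"tx":0,"ty":6.8,"tz":-6.5,"wx":0,"wy":0,"wz":0,"claw":-1},{"tx":0,"ty":7,"tz":-6.2,"wx":0,"wy":0,"wz":0,"claw":-1}]}'
python3 -m creep '{"increments":[{"tx":0,"ty":0,"tz":0,"wx":0,"wy":0,"wz":0,"claw":-1},{"tx":0,"ty":0,"tz":0,"wx":0,"wy":0,"wz":0,"claw":-1},{"tx":0,"ty":0,"tz":0,"wx":0,"wy":0,"wz":0,"claw":-1},{"tx":0,"ty":0,"tz":0,"wx":0,"wy":0,"wz":0,"claw":-1},{"tx":0,"ty":0,"tz":0,"wx":0,"wy":0,"wz":0,"claw":-1},{"tx":0,"ty":0,"tz":0,"wx":0,"wy":0,"wz":0,"claw":-1}]}'
python3 k.py
python3 - <<'E'
from h import *
a=np.radians(6.1);ax=np.array([np.cos(a),-np.sin(a)]);H=np.array([712.9,36.3])
for c in ["scene","top"]:
    f=vision.grab_frame(c);W=cloud(f);ds=vision.silhouettes("lid",c)
    cv2.imwrite(f"pics/f_{c}.png",f["color"])
    if not ds: print("none");continue
    m=ds[0]["mask"]&(f["z_map"]>0);P=W[cv2.erode(m.astype(np.uint8),np.ones((3,3)))>0]
    X=np.c_[(P[:,:2]-H)@ax,P[:,2]-104.5];b=(P[:,:2]-H)@[-ax[1],ax[0]]
    # robust plane z = k x + c
    k=np.polyfit(X[:,0],X[:,1],1)
    for _ in range(10):
        r=np.abs(X[:,1]-np.polyval(k,X[:,0]));s=r<max(3,1.5*np.median(r));k=np.polyfit(X[s,0],X[s,1],1)
    print(c,len(X),s.mean(),np.degrees(np.arctan(-k[0])),k)
f=telemetry.get_state();print(f['time'],f['ee_pos'],f['contact_force'])
p=f['ee_pos']+[0,0,19];d=np.array([(p[:2]-H)@ax,p[2]-104.5]);print(np.hypot(*d),np.degrees(np.arctan2(d[1],-d[0])))
E
```

```text
time: 11.83
ee_pos: [573.4, 50.2, 250.8]
orientation: [-179.8, 0.0, 83.9]
contact_force: [-2.1, 0.4, -2.5]
finger_gap: 10.6
grip_force: 30.0
time: 12.33
ee_pos: [573.0, 50.2, 250.5]
orientation: [-179.9, 0.0, 83.9]
contact_force: [-5.0, 1.6, 3.7]
finger_gap: 11.1
grip_force: 30.0
scene 190 [550.12672936 298.5000138 ]
[545.8 299.2 116.7] 90.72601271092881 lean+x deg -1.0294117519389765
top 0 
scene 18005 0.8135517911691197 48.60629301031386 [-1.13452852  7.71397186]
top 1101 0.8001816530426885 48.86207068621272 [-1.1447908   8.86989314]
12.6333 [572.97628544  50.22655245 250.53070301] [-5.11246458  0.744203    4.51524932]
216.81025095520926 49.567958364591476
```

View pics/f_scene.png

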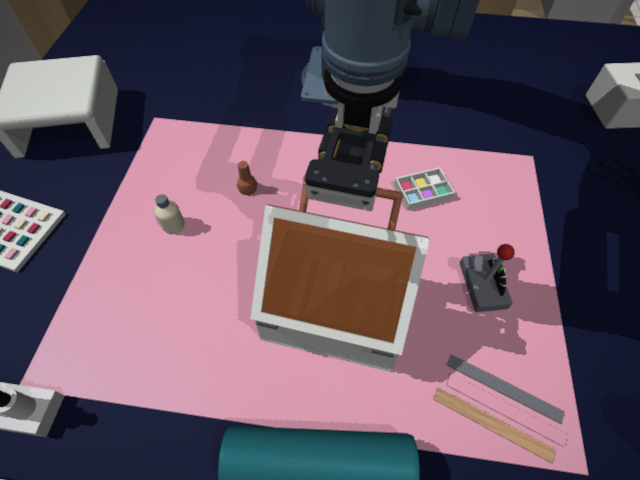

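The picture shows the lid held open by the bar, the lever upright at (505,252) and the bystanders in place. I'll refine the angle against the shut-lid plane from the same camera.

```bash
python3 - <<'E'
from h import *
a=np.radians(6.1);ax=np.array([np.cos(a),-np.sin(a)]);H=np.array([712.9,36.3])
def fit(P):
    s=np.ones(len(P),bool)
    for _ in range(15):
        c=P[s].mean(0);n=np.linalg.svd(P[s]-c,full_matrices=False)[2][2];r=abs((P-c)@n);s=r<max(1.5,2*np.median(r))
    n=n*np.sign(n[2]); return n,s.mean(),np.median(r)
f=vision.grab_frame("scene");W=cloud(f);m=vision.silhouettes("lid","scene")[0]["mask"]
m=(cv2.erode(m.astype(np.uint8),np.ones((9,9)))>0)&(f["z_map"]>0)&(W[...,2]>115)
n1,q,r=fit(W[m]);print(n1,q,r)
W0=np.load("scene0.npz")["W"].reshape(-1,3);b=(W0[:,:2]-H)@ax;l=(W0[:,:2]-H)@[-ax[1],ax[0]]
P=W0[(b>-160)&(b<-10)&(abs(l)<100)&(W0[:,2]>104)&(W0[:,2]<118)];n0,q,r=fit(P);print(n0,q,r)
print(np.degrees(np.arccos(n0@n1)), np.degrees(np.arctan2(-n1[:2]@ax,n1[2])))
E
```

```text
[ 0.74556265 -0.07735348  0.66193109] 0.7777644086150884 0.8099573142931256
[-1.69671592e-04  1.69964686e-03  9.99998541e-01] 0.8029950942421895 0.7692964249984761
48.57247425841165 -48.552549111387854
```

```bash
python3 -m creep '{"increments":[{"tx":0,"ty":1.7,"tz":-1.5,"wx":0,"wy":0,"wz":0,"claw":-1},{"tx":0,"ty":1.7,"tz":-1.4,"wx":0,"wy":0,"wz":0,"claw":-1},{"tx":0,"ty":0,"tz":0,"wx":0,"wy":0,"wz":0,"claw":-1},{"tx":0,"ty":0,"tz":0,"wx":0,"wy":0,"wz":0,"claw":-1},{"tx":0,"ty":0,"tz":0,"wx":0,"wy":0,"wz":0,"claw":-1},{"tx":0,"ty":0,"tz":0,"wx":0,"wy":0,"wz":0,"claw":-1}]}'
python3 - <<'E'
from h import *
a=np.radians(6.1);ax=np.array([np.cos(a),-np.sin(a)])
f=vision.grab_frame("scene");W=cloud(f);m=vision.silhouettes("lid","scene")[0]["mask"]
m=(cv2.erode(m.astype(np.uint8),np.ones((9,9)))>0)&(f["z_map"]>0)&(W[...,2]>115);P=W[m];s=np.ones(len(P),bool)
for _ in range(15):
    c=P[s].mean(0);n=np.linalg.svd(P[s]-c,full_matrices=False)[2][2];r=abs((P-c)@n);s=r<max(1.5,2*np.median(r))
n*=np.sign(n[2]);print(np.degrees(np.arccos(n[2])))
E
```

```text
time: 13.23
ee_pos: [576.3, 49.9, 253.4]
orientation: [-179.8, 0.0, 83.9]
contact_force: [-5.3, 1.4, 4.0]
finger_gap: 11.3
grip_force: 30.0
49.696755611948895
```

Vision gives 49.7° and kinematics about 50.7°, so their mean is about 50°. Handing in.

```bash
python3 -c "
from workcell import workorder; print(workorder.finish_job())"
```

```text
the job is handed in; nothing more can be done
None
```

I set the dimmer lever upright with the lid still shut (measured within about 1°), then lifted the lid to about 50° (49.7° by camera), where the gripper still holds it by the bar; the bottles and gem box were not touched, and the job is handed in.

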